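Wedge the rocking gauge stand

TASK

The dial gauge stand leans on its one short foot and rocks. Without picking anything up, push the wooden wedge along the table, thin end first, under the short foot until the stand is level and stands firm on all its feet; do not shove the stand away or disturb the things around it. Then press down firmly with the fingertips on the base plate over the foot diagonally opposite to prove that it no longer rocks, and leave the wedge in place.

Things in the scene. Friction and masses are not known exactly. Their poses are not given: they have to be found in the camera images.
- gauge_stand: Loose dial gauge stand, 2.1 to 3.1 kg: grey base plate 164 (x) x 204 (y) mm, underside 36 and top 54 mm above the table when level, on four steel feet with ball ends of 16 mm radius at x = +-60, y = +-80 mm. Origin at foot level under the plate's centre, z up. The foot at x = -60, y = -80 is 8 mm short; the stand leans about 0.08 rad onto it and the foot diagonally across hangs in the air.
- dial (a point): Centre of the dial gauge's round face, 48 mm across, at (-30, -45, 184) mm in the stand's frame, the highest part (208 mm). Its arm comes from the stand's only column, at x = +50, y = -66 mm, 186 mm high. The rest of the plate is bare.
- short_foot (a point): Lowest point of the short foot's ball, (-60, -80, 8) mm in the stand's frame, on the table at the start. The wedge lies to the stand's -y side of it and goes in along the stand's +y. Driving it in takes 1 to 4 N; once the far diagonal foot is down (level) the force climbs within 5 mm to 8 to 13 N, and farther pushing shifts the stand.
- press_spot (a point): Point on the bare top of the base plate over the foot diagonally across from the short one, at (60, 80, 54) mm in the stand's frame: press here.
- wedge: Loose wedge of pale wood, 120 mm long (x), 50 mm wide (y), 0.08 to 0.17 kg: flat underside, top sloping evenly from 22 mm at the upright heel face (x = -60) to 1.5 mm at the thin end (x = +60). The origin is the centre of the underside, z up, x points to the thin end. With the stand level, the short foot stands on it about 37 mm from the thin end.
- wedge_heel (a point): Centre of the wedge's upright heel face (50 x 22 mm), 11 mm above the table: push here along the wedge's +x.
- wedge_tip (a point): Middle of the thin end, on the table.
- ring_gauge: Bystander: steel ring, 60 mm across, 18 mm high; origin at the centre of its underside.
- cork: Bystander: cork plug, 48 mm across, 20 mm high; origin at the centre of its underside.
- set_block: Bystander: drilled steel block, 26 x 76 x 51 mm high; origin at the centre of its underside.
- bushing: Bystander: steel bushing, 21 mm across, 24 mm high; origin at the centre of its underside.
Things that resemble listed ones, but are neither listed nor needed, are in the scene too. Several things have the shape of the wedge; the one meant has the colours described above.

How it is judged:
By the outcome, as a careful person would: the job done as asked, in the order asked, and still so for the second after the job is handed in, with the robot touching nothing.
It also fails if it takes over 64 s, if anything falls off the work surface, if the arm or the gripper's body presses on something with over 40 N, if the wrist force passes 120 N, or if a joint passes its speed limit or range.

ROBOT

A 6-joint arm with a two-finger parallel gripper is mounted at the origin on the work surface; the furniture and walls round the work are solid. World frame = base frame: x ahead of the robot, y to its left, z up, the work surface at z = 0. Lengths are in mm, angles in rad, forces in N, time in s.
With the tool pointing down it reaches from about 275 to 750 mm from the base axis. Payload 10.2 kg.
Tool frame: the origin (TCP) lies midway between the tips of the shut fingers; the grasp point (between the pads) lies 19 mm behind it (ctrl.grasp_offset is the distance from the TCP to the grasp point, in mm); z points along the fingers, y is the line along which they close (so a half turn about z gives the same grasp; the last joint's range is limited). The gripper opens to 88 mm and grips with 3 to 60 N. Pads are 18 mm wide; open, the fingers measure 123 mm over their backs; the gripper's body (75 mm by 187 mm) begins 45 mm behind the grasp point.
Start: joints at [1.085, 0.313, 1.498, -0, 1.331, -0.223], TCP at [136.4, 506.978, 238.72] pointing down, gripper open.
Joint ranges: [-2.94, 2.94], [-0.97, 2.17], [0.19, 2.56], [-1.23, 4.37], [0.02, 3.11], [-2.88, 2.88]. Speed limits (rad/s): [2.39, 2.39, 3.01, 3.14, 3.14, 3.14].

INTERFACE

Orientations are given as a unit quaternion [w, x, y, z].
In Python, from cell import ctrl, vision, search_frame, outline_of, landmark_of gives the robot as it stands. Calls block until the motion is done:
- ctrl.goto(position, orientation): joint-space move of the TCP to a pose.
- ctrl.move_l(position, frame=None, speed=150, contact_N=None): straight line of the TCP; frame=None keeps the orientation; speed is the mean speed in mm/s. With contact_N (N) it stops when the force on the tool has changed by that much, and returns True; else False.
- ctrl.goto_joints(angles): joint-space move.
- ctrl.open_gripper() and ctrl.grab(): open the fingers fully, or close them until they stop; the grip force is fixed at half the most.
- ctrl.pause(seconds).
- ctrl.inverse_kinematics(position, orientation): joint angles nearest the present ones, or None.
- ctrl.read_state(): the state.
- vision.grab_frame(name): name is "side" or "top" or "wrist"; returns the picture (480x640x3 uint8, blue, green, red); there is no depth.
- vision.camera_params(name): a dict with "fx", "fy", "cx", "cy" (pixels), "view" (4x4, takes a point from world to camera coordinates). Camera axes: x right, y down, z forward; pixel columns grow to the right and rows downward; lengths in mm; the calibration is good to about 2 mm. The wrist camera is an equidistant fisheye: a pixel r from the principal point sees the ray r / f radians off the axis. A picture is of the moment at which its call begins: read the wrist's pose just before it. camera_params takes no time and is no camera call; for the wrist camera it gives the pose at the moment of the call.
A pose or a line that the arm cannot do raises ctrl.IKError and nothing moves.
- ctrl.finish_job(): hands the job in; it is judged then, once.
Trained networks look in the newest picture that a camera, given by its name, has taken for a name from the list of things; names that differ only in an ending like _2 or _b are one class to them, and where a whole thing is asked for, a point or a joint stands for the part that bears it (a point fixed in the world has none). Each returns a list of dicts, best first, with "score" (0 to 1); they miss things now and then, are a little off and sometimes report something else, mostly with a low value. They report only what shows in the picture. A call takes as long as a camera call. They do not tell look-alikes from the thing itself.
- search_frame(camera, query): "xy" ([column, row] in pixels, amid what is visible of it).
- outline_of(camera, query): "pixels" (480x640 bool, what is visible of it) and "xy" ([column, row] in pixels, amid what is visible of it).
- landmark_of(camera, query): "xy" ([column, row] in pixels: a listed point, or the origin of a listed thing).
The state is a dict: "t": time; "qpos": joint angles; "dq": joint speeds; "tau": joint torques, N m; "tool_pos": TCP position; "ee_rot": TCP orientation; "wrist_force": force on the tool from outside, world axes, zero at the start; "torque": the same for the moment, N m; "width": opening from 0.0 (shut) to 1.0 (fully open); "gripper_force": force on a finger pad.
Only numpy, scipy, OpenCV 4.12 (cv2) and the standard library are available. Lean on these libraries where they do the work, as an engineer would, in place of code of your own. Each camera call takes 0.05 s, during which the arm holds its last target. There are 200 camera calls.

## Working session

There is one attempt and no reset: what is moved stays moved. The work goes in short steps, each a Python script; the robot and the scene stay as the last script left them, time stands still between calls to the robot, and variables do not carry over. Pictures are saved under pics/ and viewed, at most 10 in all, crops included, and the job is handed in when it is done.

```bash
mkdir -p pics; ls; cat > h.py <<'E'
import numpy as np, cv2
from cell import ctrl, vision, search_frame, outline_of, landmark_of
def ray(cam,uv,P=None):
    P=P or vision.camera_params(cam); V=np.array(P["view"]); R=V[:3,:3]; c=-R.T@V[:3,3]
    x=(uv[0]-P["cx"])/P["fx"]; y=(uv[1]-P["cy"])/P["fy"]
    if cam=="wrist":
        r=np.hypot(x,y); d=np.array([x/r*np.sin(r),y/r*np.sin(r),np.cos(r)]) if r>1e-9 else np.array([0,0,1.])
    else: d=np.array([x,y,1.])
    d=R.T@d; return c,d/np.linalg.norm(d)
def atz(cam,uv,z,P=None):
    c,d=ray(cam,uv,P); return c+d*(z-c[2])/d[2]
def proj(cam,p,P=None):
    P=P or vision.camera_params(cam); V=np.array(P["view"]); q=V[:3,:3]@np.array(p)+V[:3,3]
    if cam=="wrist":
        r=np.hypot(q[0],q[1]); t=np.arctan2(r,q[2]); x,y=q[0]/r*t,q[1]/r*t
    else: x,y=q[:2]/q[2]
    return np.array([P["fx"]*x+P["cx"],P["fy"]*y+P["cy"]])
E
python3 - <<'E'
from h import *
for c in ("top","side"):
    cv2.imwrite(f"pics/{c}0.png",vision.grab_frame(c))
    P=vision.camera_params(c); V=np.array(P["view"]); print(c,P["fx"],(-V[:3,:3].T@V[:3,3]).round())
    for q in ("wedge","wedge_heel","wedge_tip","short_foot","press_spot","dial","gauge_stand","ring_gauge","cork","set_block","bushing"):
        print(q,[(np.round(d["xy"],1).tolist(),round(d["score"],2),atz(c,d["xy"],{"wedge_heel":11,"press_spot":54,"dial":184}.get(q,0))[:2].round().tolist()) for d in landmark_of(c,q)][:5])
print(ctrl.read_state())
E
```

```text
pics
top 531.8016431404707 [ 428.   -2. 1175.]
wedge [([430.8, 256.4], 0.94, [534.0, -264.0]), ([341.8, 264.9], 0.8, [510.0, -67.0]), ([356.8, 148.8], 0.79, [775.0, -96.0]), ([342.8, 336.3], 0.73, [354.0, -72.0]), ([235.5, 187.4], 0.41, [679.0, 175.0])]
wedge_heel [([362.8, 272.7], 0.89, [494.0, -112.0]), ([376.8, 126.3], 0.89, [825.0, -139.0]), ([406.8, 247.2], 0.62, [552.0, -209.0]), ([318.8, 345.2], 0.61, [335.0, -20.0])]
wedge_tip [([365.3, 321.2], 0.97, [388.0, -120.0]), ([341.2, 164.5], 0.96, [738.0, -61.0]), ([316.2, 257.9], 0.93, [524.0, -10.0]), ([460.6, 268.6], 0.89, [509.0, -331.0]), ([370.5, 213.6], 0.32, [627.0, -129.0])]
short_foot []
press_spot [([234.6, 189.1], 0.87, [663.0, 169.0])]
dial [([286.1, 240.9], 0.59, [540.0, 49.0])]
gauge_stand [([267.6, 222.1], 0.66, [602.0, 101.0]), ([340.5, 223.6], 0.43, [603.0, -62.0])]
ring_gauge [([369.4, 214.5], 0.97, [625.0, -126.0])]
cork []
set_block [([200.3, 212.5], 0.65, [619.0, 251.0])]
bushing [([198.0, 257.8], 0.43, [518.0, 251.0]), ([233.9, 185.1], 0.19, [684.0, 179.0])]
side 621.19259496631 [355. 891. 688.]
wedge [([429.4
[... 997 characters left out ...]
[518.0, 265.0])]
{'t': 1.2, 'qpos': array([ 1.08459846e+00,  3.12918030e-01,  1.49770768e+00,  3.19802081e-06,
        1.33098100e+00, -2.23387568e-01]), 'dq': array([-0.0003008 ,  0.00234303,  0.00017459, -0.0003489 , -0.00041636,
       -0.00175403]), 'tau': array([-7.44706381e-05, -4.02121890e+01, -2.52409494e+01,  6.94098766e-02,
        3.20794364e-02, -5.50153493e-05]), 'tool_pos': array([136.40131895, 506.97986339, 238.70804868]), 'ee_rot': array([-3.89944588e-06,  1.31027684e-01,  9.91378710e-01, -6.05457630e-06]), 'wrist_force': array([ 0.47596546, -0.3067759 , -0.05590056]), 'torque': array([-0.00885907,  0.06033207, -0.03145509]), 'gripper_force': 0.0, 'width': 0.9971822337984102}
```

View pics/top0.png

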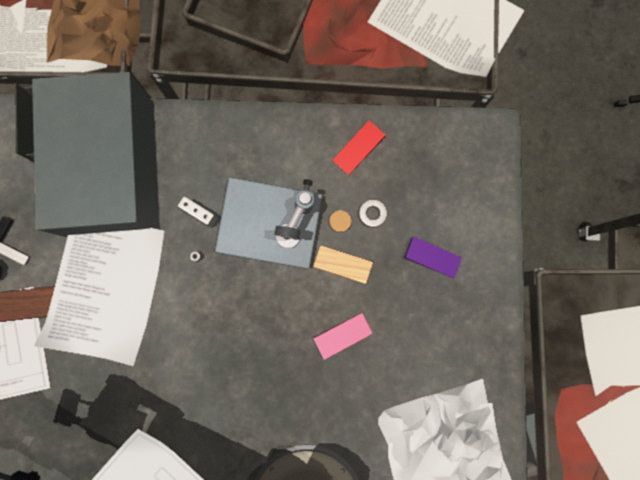

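View pics/side0.png

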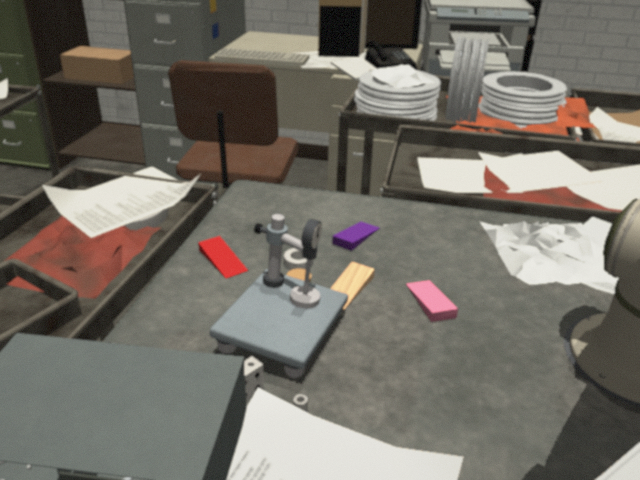

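The thin end faces the stand. Wedge-shaped things in the top view are pale wood (343,265), red (359,147), purple (433,257) and pink (343,336). The wood one is the target, and it sits at the stand's lower-right corner (312,268). Cork is at (340,221), ring at (372,213), block at (197,211) and bushing at (195,256). Next is a closer look with the wrist camera.

```bash
cat >> h.py <<'E'
from scipy.spatial.transform import Rotation as Rn
def down(a):
    "tool down, tool x along world angle a"
    d=np.array([np.cos(a),np.sin(a),0]); z=np.array([0,0,-1.]); 
    q=Rn.from_matrix(np.c_[d,np.cross(z,d),z]).as_quat(); return q[[3,0,1,2]]
E
python3 - <<'E'
from h import *
P=vision.camera_params("wrist");V=np.array(P["view"]);s=ctrl.read_state()
R=Rn.from_quat(s["ee_rot"][[1,2,3,0]]).as_matrix()
print("cam in tool",R.T@(-V[:3,:3].T@V[:3,3]-s["tool_pos"]),"axis",R.T@V[2,:3],P["fx"])
a=np.radians(77)
for k in (0,np.pi):
    print(k,ctrl.inverse_kinematics([470,-110,300],down(a+k)),ctrl.inverse_kinematics([660,165,54],down(a+k)))
k=0 if ctrl.inverse_kinematics([470,-110,300],down(a)) is not None else np.pi
ctrl.goto([470,-110,300],down(a+k))
P=vision.camera_params("wrist")
im=vision.grab_frame("wrist"); cv2.imwrite("pics/w1.png",im)
for q,z in (("wedge",0),("wedge_heel",11),("wedge_tip",0),("short_foot",0),("press_spot",54),("dial",184),("gauge_stand",0)):
    print(q,[(np.round(d["xy"],1).tolist(),round(d["score"],2),atz("wrist",d["xy"],z,P)[:2].round(1).tolist()) for d in landmark_of("wrist",q)][:5])
print(ctrl.read_state()["tool_pos"],ctrl.read_state()["t"])
E
```

```text
cam in tool [  68.32861311    0.48458146 -146.33581858] axis [-2.63257936e-01 -8.18143266e-04  9.64725137e-01] 371.64829954431775
0 [-4.73234608e-01  1.79324730e-01  1.50886401e+00 -4.44089210e-16
  1.45340392e+00 -2.46341805e-01] [ 7.31840005e-02  8.26245215e-01  1.16209705e+00 -4.44089210e-16
  1.15325039e+00  3.00076803e-01]
3.141592653589793 None [ 7.31840005e-02  8.26245215e-01  1.16209705e+00 -4.44089210e-16
  1.15325039e+00 -2.84151585e+00]
wedge [([224.2, 183.0], 0.95, [349.4, -70.8]), ([398.1, 296.2], 0.79, [532.2, -268.4]), ([546.7, 139.6], 0.79, [776.2, -100.9]), ([352.4, 149.2], 0.75, [511.7, -67.5])]
wedge_heel [([195.2, 148.8], 0.92, [327.8, -20.2]), ([341.7, 199.2], 0.9, [486.0, -122.2]), ([576.8, 161.4], 0.88, [817.7, -136.1]), ([406.1, 256.4], 0.86, [549.8, -210.8])]
wedge_tip [([387.9, 331.9], 0.93, [510.0, -319.9]), ([511.7, 109.2], 0.88, [727.6, -54.0]), ([255.3, 215.6], 0.83, [377.1, -120.0]), ([352.8, 99.7], 0.71, [525.2, -9.4])]
short_foot []
press_spot []
dial [([384.4, 9.4], 0.3, [546.0, 38.3])]
gauge_stand [([386.6, 8.5], 0.92, [592.0, 96.0])]
[ 470.01863215 -109.89672854  299.98640447] 4.1
```

View pics/w1.png

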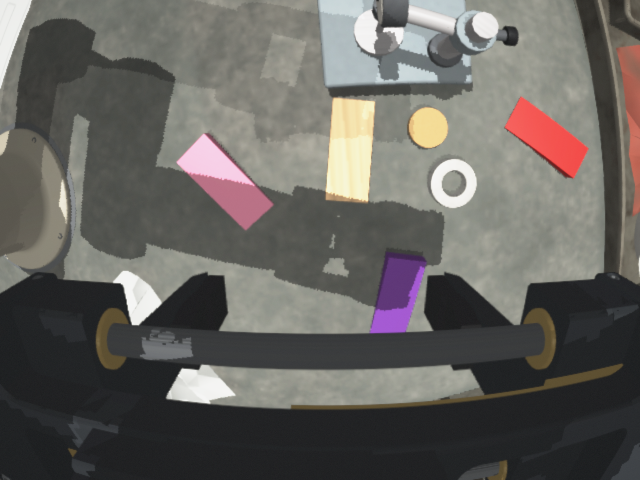

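The wrist view confirms the pale wood wedge: thin end near (354,98), heel near (347,200), with the cork at (428,127) and the ring at (453,183) beside it. The plate's near corner is at (325,87). Now I'll fit the stand's pose from a close crop.

```bash
python3 - <<'E'
from h import *
im=vision.grab_frame("top"); w=cv2.imread("pics/w1.png")
m=outline_of("top","gauge_stand"); print([ (d["score"],d["xy"]) for d in m])
np.save("stand_mask.npy",m[0]["pixels"])
a=cv2.resize(im[165:285,190:390],None,fx=4,fy=4,interpolation=cv2.INTER_CUBIC)
ct,_=cv2.findContours(cv2.resize(m[0]["pixels"][165:285,190:390].astype(np.uint8),None,fx=4,fy=4,interpolation=0),cv2.RETR_EXTERNAL,cv2.CHAIN_APPROX_NONE)
cv2.drawContours(a,ct,-1,(0,255,0),1)
cv2.imwrite("pics/cropt.png",a)
cv2.imwrite("pics/cropw.png",cv2.resize(w[70:220,300:490],None,fx=4,fy=4,interpolation=cv2.INTER_CUBIC))
E
```

```text
[(0.7, [329.8, 263.8]), (0.68, [267.9, 221.0])]
```

View pics/cropt.png

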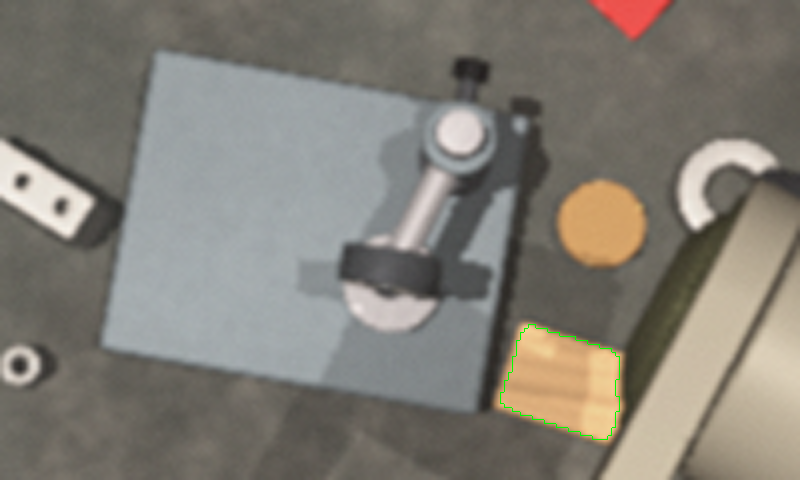

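View pics/cropw.png

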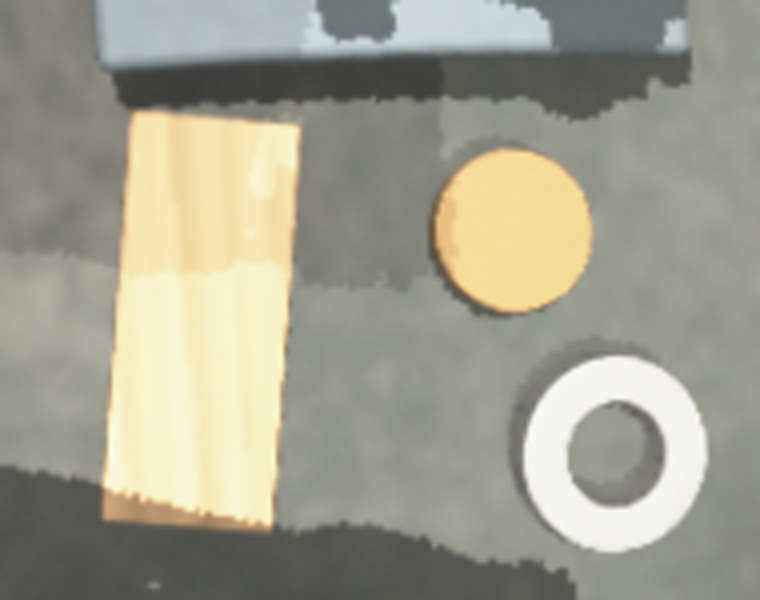

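```bash
cat > fit.py <<'E'
from h import *
from scipy.optimize import least_squares
un=lambda u,v,ox,oy:np.array([ox+(u+.5)/4-.5,oy+(v+.5)/4-.5])
def T(p,yaw): return Rn.from_euler('z',yaw).as_matrix(), np.array([p[0],p[1],0])
ax=np.array([-60,80,0.])/100; n=0.0833
tilt=Rn.from_rotvec(ax*n).as_matrix()   # about diagonal through long feet
def stand_pt(s,p,lean=True):
    R,t=T(s[:2],s[2]); p=np.array(p,float); return R@(tilt@p if lean else p)+t
def wedge_pt(w,p): R,t=T(w[:2],w[2]); return R@np.array(p,float)+t
E
python3 - <<'E'
from fit import *
print("lean check z short foot",stand_pt([0,0,0],[-60,-80,8])[2])
Pt=vision.camera_params("top"); Pw=vision.camera_params("wrist")
ob=[("top",Pt,un(155,51,190,165),[82,102,54]),("top",Pt,un(102,347,190,165),[-82,102,54]),("top",Pt,un(480,410,190,165),[-82,-102,54]),("top",Pt,un(528,118,190,165),[82,-102,54])]
f=lambda s:np.concatenate([proj(c,stand_pt(s,p),P)-uv for c,P,uv,p in ob])
r=least_squares(f,[590,96,-.15]);s=r.x;print("stand",s,r.fun.round(1))
wo=[("wrist",Pw,un(131,111,300,70),[60,-999,1.5]),("wrist",Pw,un(299,125,300,70),[60,0,1.5]),("wrist",Pw,un(102,521,300,70),[-60,0,22]),("wrist",Pw,un(272,531,300,70),[-60,0,22])]
for i,sg in enumerate((1,-1,1,-1)): wo[i][3][1]=25*sg
g=lambda w:np.concatenate([proj(c,wedge_pt(w,p),P)-uv for c,P,uv,p in wo])
r=least_squares(g,[510,-65,1.3]);w=r.x;print("wedge",w,r.fun.round(1))
q=un(100,62,300,70); print("plate corner wrist",q,proj("wrist",stand_pt(s,[-82,-102,54]),Pw), un(688,50,300,70),proj("wrist",stand_pt(s,[82,-102,54]),Pw))
print("top wedge tip pred",proj("top",wedge_pt(w,[60,0,1]),Pt),"heel",proj("top",wedge_pt(w,[-60,0,11]),Pt))
foot=stand_pt(s,[-60,-80,8]); print("foot",foot,"press level",stand_pt(s,[60,80,54],False))
R,t=T(w[:2],w[2]); print("foot in wedge",R.T@(foot-t),"stand y deg",np.degrees(s[2])+90,"wedge deg",np.degrees(w[2]))
np.save("s.npy",s);np.save("w.npy",w)
E
```

```text
lean check z short foot 15.959815541160069
stand [ 5.90158505e+02  9.18602978e+01 -1.43603065e-01] [ 0.9  0.7 -1.1  0.4 -0.4  0.3  0.6 -1.5]
wedge [508.41808121 -66.82749309   1.27372931] [-0.1 -0.1 -0.   0.1 -0.1 -0.3  0.2  0.3]
plate corner wrist [324.625  85.125] [328.49126886  85.3528387 ] [471.625  82.125] [476.87813431  82.93566986]
top wedge tip pred [316.1955162  257.14915022] heel [368.19950863 274.04365977]
foot [520.20361507  21.74897455  15.95981554] press level [660.98971344 162.45023991  54.        ]
foot in wedge [88.14656722 14.65851685 15.95981554] stand y deg 81.77215043591681 wedge deg 72.97931347597189
```

```bash
sed -i 's/n=0.0833/n=-0.0833/' fit.py; python3 - <<'E'
from fit import *
print("lean check z short foot",stand_pt([0,0,0],[-60,-80,8])[2])
Pt=vision.camera_params("top"); Pw=vision.camera_params("wrist"); w=np.load("w.npy")
ob=[("top",Pt,un(155,51,190,165),[82,102,54]),("top",Pt,un(102,347,190,165),[-82,102,54]),("top",Pt,un(480,410,190,165),[-82,-102,54]),("top",Pt,un(528,118,190,165),[82,-102,54])]
wr=[("wrist",Pw,un(100,62,300,70),[-82,-102,54]),("wrist",Pw,un(688,50,300,70),[82,-102,54])]
for o in (ob,ob+wr,wr):
    f=lambda s:np.concatenate([proj(c,stand_pt(s,p),P)-uv for c,P,uv,p in o])
    r=least_squares(f,[590,96,-.15]);s=r.x;print("stand",s,r.fun.round(1))
    foot=stand_pt(s,[-60,-80,8]); print("foot",foot,"press level",stand_pt(s,[60,80,54],False))
    R,t=T(w[:2],w[2]); print("foot in wedge",R.T@(foot-t),"stand y deg",np.degrees(s[2])+90)
    if len(o)==6: np.save("s.npy",s)
print(proj("side",stand_pt(np.load("s.npy"),[60,80,54])))
E
```

```text
lean check z short foot -0.015294569787193346
stand [ 5.97173796e+02  9.54059235e+01 -1.41150044e-01] [-0.3 -1.1 -0.6  1.   0.1  1.3  0.9 -1.3]
foot [ 5.26224315e+02  2.44822259e+01 -1.52945698e-02] press level [667.83163277 166.16940349  54.        ]
foot in wedge [ 9.25224607e+01  9.70159801e+00 -1.52945698e-02] stand y deg 81.91269821242908
stand [ 5.95554496e+02  9.75596327e+01 -1.55614307e-01] [-0.7 -0.9 -2.1  1.  -1.6  2.6  0.3  0.2 -0.1  1.2  2.3  0.6]
foot [ 5.23586613e+02  2.76695503e+01 -1.52945698e-02] press level [667.22844759 167.29373262  54.        ]
foot in wedge [ 9.47980776e+01  1.31567497e+01 -1.52945698e-02] stand y deg 81.08395699543411
stand [ 5.95016855e+02  9.86525175e+01 -1.59158759e-01] [-1.2  0.1  1.4 -0.1]
foot [ 5.22801702e+02  2.90179602e+01 -1.52945698e-02] press level [666.93752455 168.13213494  54.        ]
foot in wedge [ 9.58576693e+01  1.43019833e+01 -1.52945698e-02] stand y deg 80.8808748519634
[226.47437302 322.98857996]
```

Stand and wedge fits agree to 2–3 mm. The wedge centre already lies on the stand's y-line through the short foot and is only yawed 8° clockwise. Pushing with the flat of the shut fingers square to that line will straighten it. I'll tilt the tool back 12° so the camera clears the dial.

```bash
cat >> fit.py <<'E'
s=np.load("s.npy"); yaw=s[2]+np.pi/2; d=np.array([np.cos(yaw),np.sin(yaw),0]); lat=np.array([-d[1],d[0],0])
foot=stand_pt(s,[-60,-80,8]); foot[2]=0
def tdown(yaw,t):
    x=np.array([np.cos(yaw),np.sin(yaw),0]); z=np.array([0,0,-1.]); y=np.cross(z,x)
    z2=np.sin(t)*x+np.cos(t)*z; x2=np.cross(y,z2)
    return Rn.from_matrix(np.c_[x2,y,z2]).as_quat()[[3,0,1,2]]
Q=tdown(yaw,np.radians(12))
def on(sb,z,l=0): return foot-sb*d+l*lat+np.array([0,0,z])
def st(): 
    a=ctrl.read_state(); p=a["tool_pos"]; print("t",round(a["t"],2),"s",round(float((foot-p)@d),1),"lat",round(float((p-foot)@lat),1),"z",p[2].round(1),"F along",round(float(a["wrist_force"]@d),2),"F",a["wrist_force"].round(1))
E
python3 - <<'E'
from fit import *
print(ctrl.inverse_kinematics(on(188,130),Q),ctrl.read_state()["qpos"].round(2))
ctrl.grab(); ctrl.goto(on(188,130),Q); ctrl.move_l(on(188,8),speed=120); st()
print(ctrl.move_l(on(150,8),speed=60,contact_N=8)); st()
print(ctrl.move_l(on(138,8),speed=40,contact_N=8)); st()
P=vision.camera_params("wrist"); im=vision.grab_frame("wrist"); cv2.imwrite("pics/w2.png",im)
import pickle; pickle.dump(P,open("P2.pkl","wb"))
E
```

```text
[-0.62720874  0.44039805  1.63363176  0.20242995  1.17127628 -0.56025926] [-0.47  0.18  1.51  0.    1.45 -0.25]
t 7.42 s 188.2 lat -0.4 z 8.7 F along 0.11 F [0.6 0.  0.7]
False
t 8.2 s 150.0 lat -0.0 z 8.0 F along -0.13 F [-0.6 -0.  -0.5]
False
t 8.65 s 137.7 lat 0.1 z 8.0 F along -0.62 F [ 0.6 -0.7  0.5]
```

View pics/w2.png

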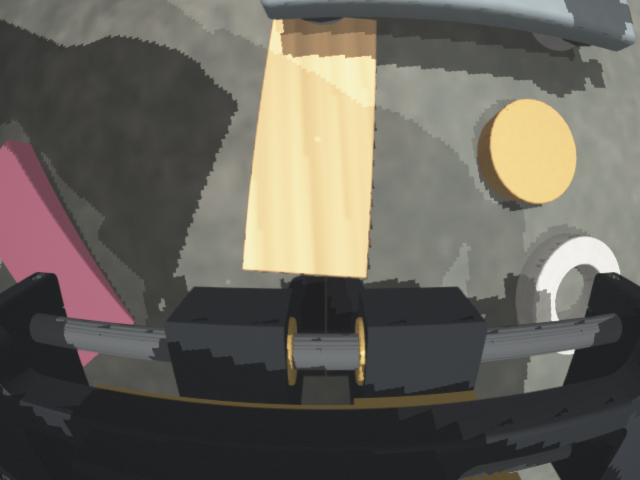

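The wedge has straightened: heel corners at (243,270) and (367,278), thin end around (324,19), right at the short foot's ball at (322,17). I'll fit it and drive on with force watched.

```bash
python3 - <<'E'
from fit import *
import pickle; P=pickle.load(open("P2.pkl","rb"))
wo=[([271,19],[60,25,1.5]),([376,19],[60,-25,1.5]),([243,270],[-60,25,22]),([367,278],[-60,-25,22])]
r=least_squares(lambda w:np.concatenate([proj("wrist",wedge_pt(w,p),P)-uv for uv,p in wo]),[515,-35,1.4]);w=r.x
R,t=T(w[:2],w[2]); print("wedge",w,r.fun.round(1),"foot in wedge",(R.T@(foot-t)).round(1),np.degrees(w[2]),np.degrees(yaw))
st()
for sb in (125,115,107,103):
    h=ctrl.move_l(on(sb,8),speed=30,contact_N=7); print(sb,h); st()
    if h: break
E
```

```text
wedge [507.90348861 -36.84466494   1.35826415] [ 0.5 -3.6 -1.3  0.9 -1.   1.1  1.4  0.8] foot in wedge [66.4 -1.7  0. ] 77.82280336644223 81.08395699543412
t 8.7 s 137.8 lat 0.1 z 8.0 F along -0.06 F [-1.   0.1  0.1]
125 False
t 9.28 s 124.7 lat 0.1 z 8.0 F along 0.48 F [ 1.3  0.3 -0.2]
115 False
t 9.77 s 114.7 lat 0.1 z 8.0 F along -0.18 F [ 0.5 -0.3  0.1]
107 False
t 10.18 s 106.7 lat 0.1 z 8.0 F along -1.15 F [-0.1 -1.1  1.4]
103 False
t 10.47 s 102.7 lat 0.1 z 8.0 F along -0.67 F [-0.9 -0.5 -0.4]
```

```bash
python3 - <<'E'
from fit import *
for sb in np.arange(100,85,-2):
    h=ctrl.move_l(on(sb,8),speed=12,contact_N=6); print(sb,h); st()
    if h or -(ctrl.read_state()["wrist_force"]@d)>6: break
P=vision.camera_params("wrist"); cv2.imwrite("pics/w3.png",vision.grab_frame("wrist"))
import pickle; pickle.dump(P,open("P3.pkl","wb"))
cv2.imwrite("pics/side3.png",cv2.resize(vision.grab_frame("side")[190:400,190:420],None,fx=2.6,fy=2.6,interpolation=cv2.INTER_CUBIC))
E
```

```text
100 False
t 10.87 s 99.9 lat -0.0 z 8.0 F along -0.6 F [-0.6 -0.5 -0.2]
98 False
t 11.18 s 97.9 lat -0.0 z 8.0 F along -0.49 F [-0.2 -0.5  0.7]
96 False
t 11.5 s 96.1 lat -0.1 z 8.0 F along -2.91 F [ 0.1 -3.  -0.5]
94 False
t 11.82 s 94.3 lat -0.2 z 8.0 F along -4.88 F [-0.7 -4.8 -0.5]
92 False
t 12.13 s 92.7 lat -0.4 z 8.1 F along -7.22 F [-0.9 -7.2 -1. ]
```

View pics/side3.png

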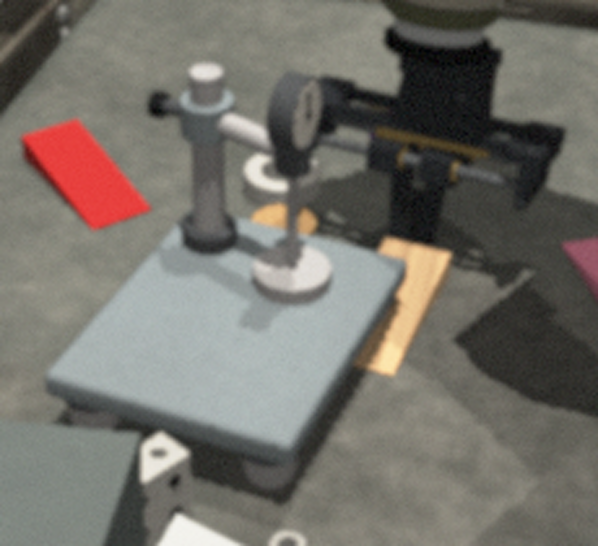

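View pics/w3.png

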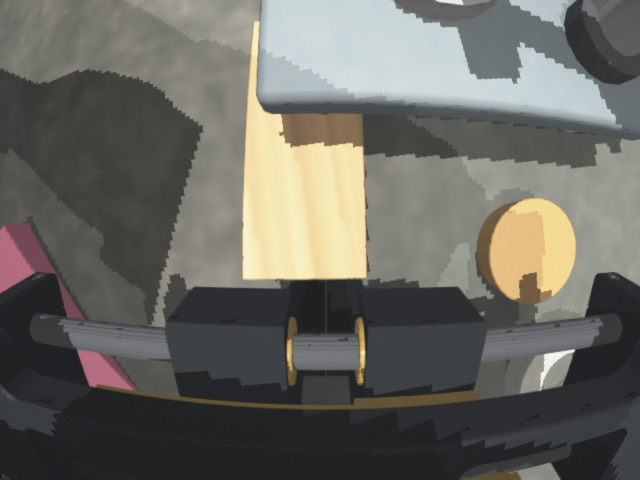

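The side crop shows the wedge in under the near corner with the stand looking level: plate corners at (48,380), (295,452) and (405,262). The wrist view shows the heel square on the fingers at row 279. Now I'll check the tilt numerically.

```bash
python3 - <<'E'
from fit import *
import pickle; P3=pickle.load(open("P3.pkl","rb")); Ps=vision.camera_params("side")
us=lambda u,v:np.array([190+(u+.5)/2.6-.5,190+(v+.5)/2.6-.5])
o=[(us(48,380),[82,102,54]),(us(295,452),[-82,102,54]),(us(405,262),[-82,-102,54])]
R0=lambda n:Rn.from_rotvec(ax*n).as_matrix()
def pt(q,p): R,t=T(q[:2],q[2]); return R@R0(q[3])@np.array(p,float)+t
r=least_squares(lambda q:np.concatenate([proj("side",pt(q,p),Ps)-uv for uv,p in o]),[595,97,-.15,0],x_scale=[1,1,.01,.01])
print("stand+tilt from side",r.x,r.fun.round(1))
for n in (0,-.0833): print(n,[(proj("side",pt([*s,n],p),Ps)-uv).round(1).tolist() for uv,p in o])
wo=[([244,279],[-60,25,22]),([366,279],[-60,-25,22])]
r=least_squares(lambda w:np.concatenate([proj("wrist",wedge_pt(w,p),P3)-uv for uv,p in wo]),[512,3,1.4]);w=r.x
R,t=T(w[:2],w[2]); print("wedge",w,"foot in wedge",(R.T@(foot-t)).round(1),np.degrees(w[2]))
q=[260,103]; print("corner wrist",q,proj("wrist",pt([*s,0],[-82,-102,54]),P3))
# compare old side picture
f=cv2.imread("pics/side0.png"); st()
E
```

```text
stand+tilt from side [ 5.92333911e+02  1.05637523e+02 -1.18606231e-01 -2.10341983e-02] [-1.9 -0.2  1.1 -0.1  0.8 -0.2]
0 [[-3.6, -4.0], [-3.5, -3.3], [0.9, -2.8]]
-0.0833 [[-0.9, -9.6], [-0.6, -3.5], [2.8, 1.8]]
wedge [511.20446782   6.67070691   1.42035606] foot in wedge [22.6 -9.1  0. ] 81.38040788871547
corner wrist [260, 103] [256.6875761  101.66551625]
t 12.23 s 92.7 lat -0.3 z 8.0 F along -7.12 F [-0.8 -7.1 -0.8]
```

```bash
python3 - <<'E'
from fit import *
ctrl.move_l(on(91.2,8),speed=8,contact_N=5); ctrl.pause(.3); st()
ctrl.move_l(on(130,8),speed=60); st(); ctrl.move_l(on(140,290),speed=180)
ps=stand_pt(s,[60,80,54],False); print(ps)
ctrl.goto([ps[0],ps[1],290],down(yaw)); st()
cv2.imwrite("pics/side4.png",vision.grab_frame("side"))
for c in ("side",): print([(np.round(x["xy"],1),x["score"],atz(c,x["xy"],54).round(1)) for x in landmark_of(c,"press_spot")][:2])
P=vision.camera_params("wrist"); im=vision.grab_frame("wrist"); cv2.imwrite("pics/w4.png",im)
import pickle; pickle.dump(P,open("P4.pkl","wb"))
print([(np.round(x["xy"],1),x["score"],atz("wrist",x["xy"],54,P).round(1)) for x in landmark_of("wrist","press_spot")][:2],proj("wrist",ps,P))
E
```

```text
t 12.78 s 92.1 lat -0.4 z 8.1 F along -8.54 F [-1.6 -8.4  0. ]
t 13.58 s 129.9 lat 0.1 z 8.0 F along 0.34 F [-0.4  0.4 -0.3]
[667.22844759 167.29373262  54.        ]
t 16.54 s -158.8 lat -120.6 z 290.2 F along -0.45 F [-0.1 -0.4  0.6]
[]
[(array([267.6, 125.9]), 0.53, array([620.2, 251.6,  54. ]))] [325.87940351 198.05631829]
```

View pics/w4.png

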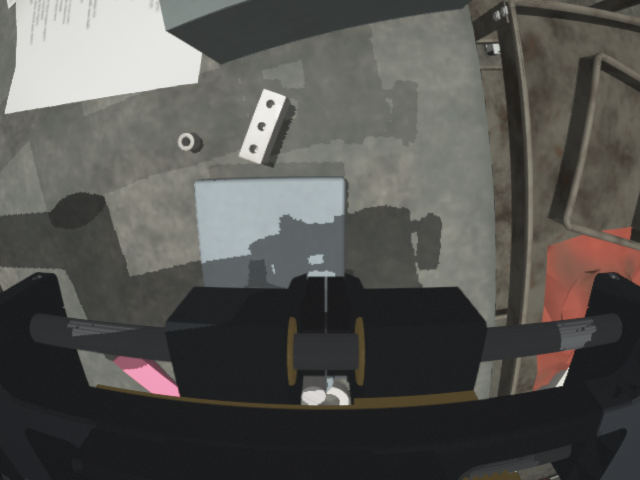

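The wrist view above the press spot shows the plate's far corners at (195,181) and (345,178), with the block (265,127) and bushing (188,142) undisturbed. The network's press_spot hit was the block, so I'm discarding it and computing the spot from those corners.

```bash
python3 - <<'E'
from fit import *
import pickle; P=pickle.load(open("P4.pkl","rb"))
a=atz("wrist",[195.5,180],54,P); b=atz("wrist",[345,178.5],54,P)
print(a,b,np.linalg.norm(a-b),stand_pt(s,[-82,102,54],False),stand_pt(s,[82,102,54],False))
u=(b-a)/np.linalg.norm(b-a); v=np.array([-u[1],u[0],0]); ps=b-22*u-22*v; print("press spot",ps,"yaw",np.degrees(np.arctan2(u[1],u[0])),np.degrees(s[2]))
np.save("ps.npy",ps)
E
```

```text
[531.88053733 210.46494086  54.        ] [689.99538568 184.56853359  54.        ] 160.22150036111472 [530.35401778 211.03605152  54.        ] [692.37232503 185.61818152  54.        ]
press spot [664.72881649 166.41363117  54.        ] yaw -9.301449682085371 -8.91604300456589
```

The plate measures 160 mm against 164 mm nominal, and the spot agrees with my fit to 3 mm, so the stand hasn't moved. Pressing now.

```bash
python3 - <<'E'
from fit import *
p=np.array([666,167,0.]); z=lambda h:p+[0,0,h]
ctrl.move_l(z(72),speed=130); st()
print(ctrl.move_l(z(46),speed=10,contact_N=18)); st()
z0=ctrl.read_state()["tool_pos"][2]
for i in range(4):
    if ctrl.read_state()["wrist_force"][2]>22: break
    ctrl.move_l(z(z0-1-i),speed=10,contact_N=12); st()
for i in range(3): ctrl.pause(.5); st()
ctrl.move_l(z(80),speed=40); ctrl.move_l(z(290),speed=180); st()
ctrl.goto([400,330,300],down(yaw)); st()
a=vision.grab_frame("top"); cv2.imwrite("pics/top5.png",cv2.resize(a[110:310,180:480],None,fx=2.6,fy=2.6,interpolation=cv2.INTER_CUBIC))
E
```

```text
t 18.57 s -159.8 lat -119.4 z 72.7 F along -0.45 F [-0.6 -0.4 -0.1]
True
t 20.35 s -159.7 lat -119.2 z 54.0 F along -1.52 F [-2.8 -1.1  6.4]
t 20.6 s -159.7 lat -119.2 z 54.0 F along -0.8 F [-3.2 -0.3  6.9]
t 20.85 s -159.8 lat -119.2 z 53.9 F along -1.38 F [-4.9 -0.6 11.8]
t 21.1 s -159.8 lat -119.3 z 53.8 F along -3.21 F [-9.7 -1.7 17.9]
t 21.35 s -159.8 lat -119.4 z 53.8 F along -3.55 F [-11.3  -1.8  23.7]
t 21.85 s -159.8 lat -119.3 z 53.7 F along -3.75 F [-12.3  -1.9  23.7]
t 22.35 s -159.8 lat -119.4 z 53.8 F along -3.47 F [-12.6  -1.5  23.6]
t 22.85 s -159.8 lat -119.3 z 53.7 F along -4.38 F [-12.2  -2.5  24.1]
t 25.07 s -159.7 lat -118.9 z 288.9 F along -0.7 F [-0.3 -0.7  0.7]
t 26.26 s -279.3 lat 168.0 z 299.8 F along -0.61 F [-1.2 -0.4 -0.1]
```

View pics/top5.png

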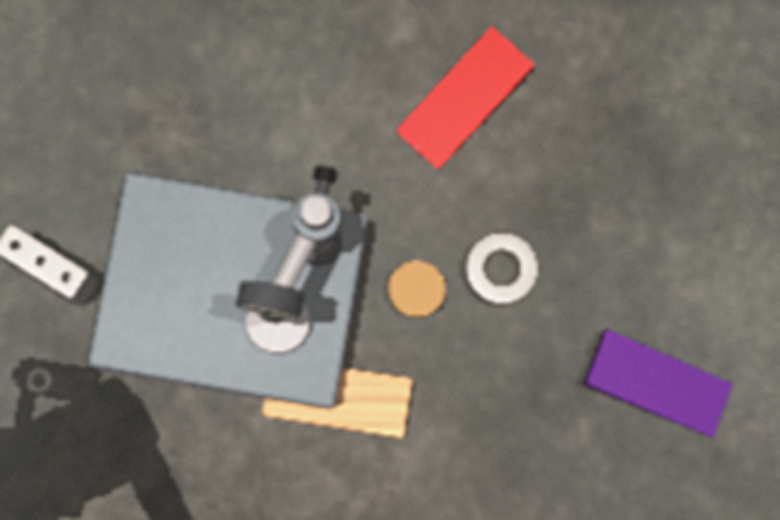

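After 1.5 s at 24 N the plate gave only about 0.3 mm, at the nominal level height of 54 mm. The top crop shows the wedge still in place and the stand's corners (126,174) and (337,405) within 2 px of where they started. The bystanders in view are untouched, so I'm handing in.

```bash
python3 -c "
from h import *
print(ctrl.finish_job())"
```

```text
the job is handed in; nothing more can be done
None
```

The wooden wedge is under the short foot and the stand measures level; pressed with 24 N over the opposite foot it gave only about 0.3 mm, and I handed the job in at about 26 s with the wedge left in place.

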